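# Release the copper plate and hold the clamp open

## Robot

A 7-joint arm with a two-finger parallel gripper is mounted at the origin on the work surface. World frame = base frame: x ahead of the robot, y to its left, z up, the work surface at z = 0. Lengths are in m, angles in degrees, forces in N, time in s.
With the tool pointing down it reaches from about 0.425 to 1.025 m from the base axis. Payload 9.4 kg.
Tool frame: the origin (TCP) lies midway between the tips of the shut fingers; the grasp point (between the pads) lies 19 mm behind it; z points along the fingers, y is the direction in which the jaws open and shut (so a half turn about z gives the same grasp; the last joint's range is limited). The gripper opens to 85 mm and grips with 20 to 120 N. Pads are 22 mm wide; open, the fingers measure 114 mm over their backs; the gripper's body (76 mm by 85 mm) begins 54 mm behind the grasp point. The pads swing forward as they close: fully open they stand 13 mm farther back than shut.
Start: joints at [69.402, 34.337, -0.143, 91.639, 0.103, 54.024, -4.572], TCP at [0.202, -0.696, 0.231] pointing down, gripper open.
Joint ranges: [-147.43, 147.43], [-19.82, 112.94], [-74.19, 73.91], [6.32, 146.72], [-59.91, 239.91], [6.04, 106.73], [-150.56, 150.56]. Speed limits (degrees/s): [127.2, 127.2, 172.46, 172.46, 180, 180, 180].

## Interface

Orientations are given as a 3x3 rotation matrix whose columns are the frame's x, y, z axes.
In Python, from rig import get_state, camera, sign_off, look_for gives the robot as it stands. The module is installed in compiled form; this text tells all that it offers.
- The arm moves only by the tool servo_tool, never from a script. Its argument "deltas" is a list of rows, each a list of 2 entries, a list of its own where there are three numbers: the shift along the world's x, y, z in mm, then the turn about the world's z in degrees. In form: [[[x, y, z], turn], ...]. A call has 1 to 8 rows; each row is the pose to reach, as a shift and turn from the pose commanded when the call began; what a row does not reach only later rows make up. A row lasts 1/10 s, in which the tool goes at most 50 mm and 8.59 degrees, less where a joint would pass 70% of its speed; a pose out of reach is approached as far as the arm can. A call with a gripper value outside its range is refused whole. "grip" is the closure, from -1 (fully open) to 1 (shut), so that 0 is half open, set as the call begins (left out, the last holds). The fingers move at their own pace and stop on an object; "force" is the grip in N (left out, the last holds). Time passes only in rows, so rows that repeat a pose let the fingers close. It gives the time, the measured TCP pose, the force and the opening at its end, in the units of the state.
- get_state(): the state, without advancing time (a new reading comes with each control period).
- camera(name): name is "scene" or "side" or "wrist"; returns a dict with "color" (400x640x3 uint8, red, green, blue), "z_map" (400x640 float32, m along the optical axis (not along the pixel's ray), 0 where there is no reading), "K" (3x3 intrinsics, pixels), "R" (3x3) and "t" (3): a world point X has camera coordinates R X + t. Camera axes: x right, y down, z forward; pixel columns grow to the right and rows downward; lengths in m; the calibration is good to about 2 mm. A picture is of the moment at which its call begins.
- sign_off(): hands the job in, once; it reports no verdict.
Trained networks look in a picture, given as the dict that the camera call returned (one of the last four; its "shot" number tells which), for a name from the list of things; names that differ only in an ending like _2 or _b are one class to them, and where a whole thing is asked for, a point or a joint stands for the part that bears it (a point fixed in the world has none). Each returns a list of dicts, best first, with "p" (0 to 1); they miss things now and then, are a little off and sometimes report something else, mostly with a low value. They report only what shows in the picture. A call takes as long as a camera call. They do not tell look-alikes from the thing itself.
- look_for(target, picture): "position" ([column, row] in pixels, amid what is visible of it).
The state is a dict: "time_s": time; "joint_positions": joint angles; "joint_velocities": joint speeds; "effort": joint torques, N m; "position": TCP position; "tool_rot": TCP orientation; "ft_force": force on the tool from outside, world axes, zero at the start; "torque": the same for the moment, N m; "gripper_width": finger opening in m.
Only numpy, scipy, OpenCV 4.12 (cv2) and the standard library are available. Lean on these libraries where they do the work, as an engineer would, in place of code of your own. Each camera call takes 0.05 s, during which the arm holds its last target.

## Task

Free the copper plate in the engraver's clamping fixture: take the wooden-handled fork key from its rest and, turning with the key only and keeping fingers off the screws, turn both captive lock screws anticlockwise to their stops. Then, keeping the key in your grip, use its foot to press the sprung release plunger half way down (10 mm of its 20 mm, never to the bottom, which would kick the plate out) and finish holding it there, so that the jaw stays open. Leave the plate, the loupe, the jar and the gravers where they are.

Things in the scene. Friction and masses are not known exactly. Their poses are not given: they have to be found in the camera images.
- key_grip (a point): Centre of the handle of the loose key (about 0.2 kg), upright in its rest: a dark wooden square bar 24 x 24 mm, 60 mm tall (30 mm above and below this point), flats square to the point's x and y, z up. Below it a steel shaft 16 mm across and 40 mm long, a round collar 36 mm across and the fork, whose underside is 92 mm below this point.
- key_foot (a point): Middle of the underside of the key's steel fork, axes as key_grip. The fork is 30 x 30 mm, two prongs; the slot between them is 10 mm wide, 14 mm deep, open at both ends and runs along the point's x axis.
- key_rest: Fixed wooden block 72 x 72 x 30 mm, origin under its middle, with a round hole about 46 mm across in which the key's fork stands (hole floor 12 mm above the bench): draw the key straight up by at least 25 mm.
- screw_a_head (a point): Middle of the top of the left lock screw's bar head (left seen from the robot): upright steel bar 24 mm long (point's x axis), 5 mm thick, 10 mm high, on a disc 36 mm across whose top is 10 mm below this point. The fork drops over the bar, slot along the bar, prongs to near the disc. About 0.2 rad of play each way: turn the key that much farther than the screw.
- screw_b_head (a point): The same for the right lock screw, 156 mm from the left one on the same aluminium clamp head (70 x 220 mm, top 40 mm above the bench).
- screw_a (a joint): Angle of the left lock screw, rad: grows anticlockwise seen from above; starts near 0 (locked), stop at 1.2 (loose). It stays where it is left; light friction of about 0.05 N m.
- screw_b (a joint): The same for the right lock screw.
- plunger_top (a point): Centre of the flat top of the release plunger's round black cap, 38 mm across, midway between the two screws, 76 mm above the bench when up. It moves straight down with the plunger.
- plunger (a joint): How far the plunger is pressed, m: 0 up, 0.020 at the bottom. A spring pushes it up with 3 N at the top, 6 N half way and 9 N at the bottom; the clamp jaw opens by half of the plunger's travel.
- fixture: The fixed plate fixture, grey base 230 x 220 mm; origin at bench level below its middle, x from the clamp head (robot side) to the bed with the plate. Screws and plunger stand on the clamp head, in a row along its y axis at x = -65 mm. It does not move.
- plate: Loose copper plate 108 x 150 x 4 mm lying on the fixture's bed, origin under its middle: to be left in place.
- loupe: Small black magnifier 38 mm across and 30 mm tall standing on the plate, origin under its middle: bystander.
- jar: Glass jar with a red lid, 56 mm across, 70 mm tall, origin under its middle, on the other side of the fixture from the key: bystander.
- graver_a: Engraver's hand tool (graver) with a dark wooden handle, about 105 mm long and 25 mm thick, lying to the right of the fixture, origin at its handle's end: bystander.
- graver_b: The same kind of tool with a light wooden handle, about 95 mm long, left of the fixture: bystander.
There are look-alikes about, which are no part of the job. What is shaped like the part that bears key_grip but yellow is not meant.

How it is judged (in metres and radians):
On the way, in this order (a step that is already met when the one before it is completed fails the run):
1. the key is lifted out of its rest in the fingers (distance of key_grip from where it was at the start of the episode above 0.03 m and contact force between the fingers and key above 1 N), for 0.1 s.
2. both lock screws are turned anticlockwise to (nearly) their stops, the key in the hand (value of joint each of screw_a, screw_b above 0.95 rad and contact force between the fingers and key above 1 N), for 0.1 s.
3. the key presses the plunger about half way (value of joint plunger between 0.006 and 0.014 m and contact force between key and plunger above 2 N), for 0.3 s.
At the end, for the whole second after the job is handed in: The robot is holding the key upright (within 20 degrees) with its foot on the plunger, which is kept pressed 6 to 14 mm by the key alone (over 2 N); both screws are turned beyond 0.95 rad; the plate lies within 15 mm of where it was (all of step 2 and all of step 3 and contact force between each of the arm, the fingers and plunger below 0.5 N and angle between key_grip's own z axis and vertical below 0.35 rad and distance of plate from where it was at the start of the episode below 0.015 m); the arm keeps its last pose, push and grip.
It fails at once if the plunger is pushed to the bottom (beyond 18 mm) (value of joint plunger above 0.018 m).
It fails at once if a screw is touched by the fingers instead of the key (contact force between the fingers and screw_a above 1 N or contact force between the fingers and screw_b above 1 N).
It fails at once if the plate or a bystander is shifted by more than 30 mm (distance of any of plate, loupe, jar, graver_a, graver_b from where it was at the start of the episode above 0.03 m).
It also fails if it takes over 51 s, if anything falls off the work surface, if the arm or the gripper's body presses on something with over 40 N, if the wrist force passes 120 N, or if a joint passes its speed limit or range.

## Working session

There is one attempt and no reset: what is moved stays moved. The work goes in short steps, Python scripts to look and compute and a tool call to move; the robot and the scene stay as the last step left them, time stands still between calls to the robot, and variables do not carry over. Pictures are saved under pics/ and viewed, and the job is handed in when it is done.

Besides the shell and the picture viewer there is one more tool, called after "Request:" as name([rows], argument=value, ...), one row to a line, values as JSON. servo_tool: Moves the arm, as the interface text tells. Its arguments: {"type":"object","properties":{"deltas":{"type":"array"},"grip":{"type":"number"},"force":{"type":"number"}},"required":["deltas"]}

```bash
mkdir -p pics; cat > h.py <<'E'
import numpy as np, cv2
from rig import get_state, camera, sign_off, look_for
def save(c,n,crop=None,scale=1):
    im=c["color"][:,:,::-1]
    if crop: im=im[crop[1]:crop[3],crop[0]:crop[2]]
    if scale!=1: im=cv2.resize(im,None,fx=scale,fy=scale,interpolation=cv2.INTER_CUBIC)
    cv2.imwrite("pics/"+n,im)
def px(c,u,v,z=None):
    if z is None:
        z=c["z_map"][int(round(v)),int(round(u))]
    p=np.linalg.inv(c["K"])@np.array([u,v,1.])*z
    return c["R"].T@(p-c["t"])
def plane(c,u,v,h):
    d=c["R"].T@np.linalg.inv(c["K"])@np.array([u,v,1.]); o=-c["R"].T@c["t"]
    return o+d*(h-o[2])/d[2]
def proj(c,X):
    q=c["K"]@(c["R"]@np.array(X)+c["t"]); return q[:2]/q[2]
def cloud(c):
    v,u=np.mgrid[0:400,0:640]; z=c["z_map"]
    p=np.linalg.inv(c["K"])@np.stack([u.ravel(),v.ravel(),np.ones(u.size)])*z.ravel()
    return ((c["R"].T@(p-c["t"][:,None])).T).reshape(400,640,3)
E
python3 - <<'E'
from h import *
s=get_state(); print(s["time_s"],s["position"],s["gripper_width"],s["ft_force"]); print(s["tool_rot"])
for n in ["scene","side"]:
    c=camera(n); save(c,n+"0.png"); print(n,"cam at",-c["R"].T@c["t"])
    for t in ["key_grip","key_rest","key_foot","screw_a_head","plunger_top","fixture","plate","jar","graver_a"]:
        for d in look_for(t,c)[:4]:
            u,v=d["position"]; print(t,round(d["p"],2),np.round(d["position"]),np.round(px(c,u,v),3))
E
```

```text
0.0 [ 0.20216388 -0.69573156  0.23037529] 0.08546511656822017 [-0.22516221  1.07963872 -0.54131493]
[[ 9.60262082e-01  2.79099260e-01 -5.80878076e-04]
 [ 2.79099832e-01 -9.60260886e-01  1.52143556e-03]
 [-1.33162957e-04 -1.62309985e-03 -9.99998674e-01]]
scene cam at [1.13879623 0.26638416 0.89392387]
key_grip 0.97 [436. 222.] [0.505 0.305 0.092]
key_grip 0.66 [482. 244.] [0.521 0.404 0.084]
key_rest 0.66 [401. 287.] [0.638 0.272 0.019]
key_rest 0.61 [426. 242.] [0.519 0.297 0.032]
key_rest 0.34 [169. 224.] [ 0.664 -0.262  0.019]
key_foot 0.98 [484. 246.] [0.523 0.41  0.082]
key_foot 0.78 [436. 224.] [0.503 0.306 0.085]
key_foot 0.16 [279. 204.] [ 0.523 -0.052  0.018]
screw_a_head 0.53 [316. 195.] [0.491 0.03  0.05 ]
screw_a_head 0.38 [251. 180.] [ 0.507 -0.128  0.057]
fixture 0.6 [278. 206.] [ 0.537 -0.048  0.029]
plate 0.87 [274. 231.] [ 0.598 -0.033  0.019]
plate 0.7 [285. 179.] [ 0.492 -0.045  0.077]
plate 0.29 [427. 242.] [0.518 0.299 0.031]
jar 0.76 [186. 162.] [ 0.51  -0.298  0.06 ]
jar 0.71 [274. 233.] [ 0.601 -0.03   0.016]
graver_a 0.7 [170. 220.] [ 0.654 -0.264  0.023]
graver_a 0.57 [403. 286.] [0.637 0.275 0.023]
side cam at [ 0.49820884 -0.61277286  0.84275806]
key_grip 0.87 [302.  98.] [0.514 0.392 0.092]
key_grip 0.58 [290. 124.] [0.48  0.295 0.087]
key_grip 0.35 [305. 284.] [ 0.492 -0.136  0.045]
key_rest 0.96 [296. 144.] [0.493 0.28  0.031]
key_foot 0.97 [295. 123.] [0.493 0.289 0.093]
key_foot 0.88 [302.  99.] [0.515 0.399 0.081]
screw_a_head 0.47 [293. 221.] [0.475 0.021 0.047]
plunger_top 0.75 [300. 245.] [ 0.487 -0.063  0.074]
fixture 0.81 [315. 264.] [ 0.515 -0.088  0.039]
plate 0.93 [354. 248.] [ 0.601 -0.041  0.017]
jar 0.76 [311. 379.] [ 0.492 -0.329  0.072]
graver_a 0.73 [396. 348.] [ 0.648 -0.267  0.021]
graver_a 0.59 [348. 150.] [0.623 0.266 0.013]
```

View pics/scene0.png

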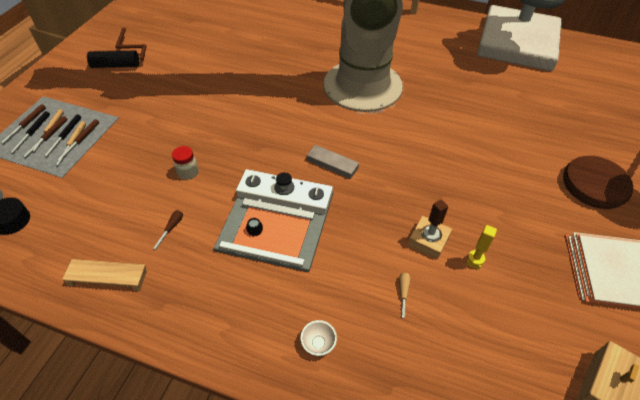

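View pics/side0.png

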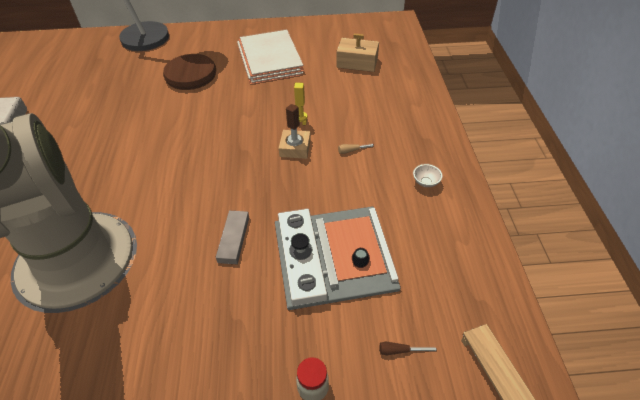

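```bash
python3 - <<'E'
from h import *
c=camera("scene"); save(c,"s_key.png",(390,180,520,280),6)
save(c,"s_fix.png",(205,150,355,280),5)
P=cloud(c)
d=camera("side"); save(d,"d_key.png",(260,70,340,170),6); save(d,"d_fix.png",(260,190,410,315),5)
Q=cloud(d)
for n,A in (("scene",P),("side",Q)):
    x=A.reshape(-1,3)
    m=(abs(x[:,0]-.5)<.08)&(abs(x[:,1]-.29)<.07)
    k=x[m]
    for lo,hi in ((.026,.034),(.085,.102),(.106,.125),(.125,.14)):
        b=k[(k[:,2]>lo)&(k[:,2]<hi)]
        if len(b): print(n,lo,len(b),b.min(0).round(3),b.max(0).round(3),np.median(b,0).round(4))
    m=(abs(x[:,0]-.49)<.05)&(abs(x[:,1]+.05)<.06)&(x[:,2]>.07)&(x[:,2]<.085)
    print("plunger",m.sum(),x[m].min(0).round(3),x[m].max(0).round(3),np.median(x[m],0).round(4))
E
```

```text
scene 0.026 629 [0.446 0.26  0.026] [0.532 0.343 0.034] [0.498  0.3014 0.0305]
scene 0.085 73 [0.49  0.286 0.085] [0.506 0.316 0.102] [0.4977 0.3007 0.0935]
scene 0.106 88 [0.487 0.286 0.106] [0.505 0.317 0.125] [0.498  0.3    0.1154]
scene 0.125 140 [0.474 0.287 0.125] [0.505 0.316 0.138] [0.4932 0.3011 0.1337]
plunger 176 [ 0.469 -0.071  0.07 ] [ 0.508 -0.033  0.081] [ 0.4908 -0.0511  0.0767]
side 0.026 440 [0.448 0.259 0.026] [0.528 0.343 0.034] [0.4887 0.2935 0.0299]
side 0.085 68 [0.473 0.286 0.085] [0.503 0.305 0.102] [0.4891 0.2932 0.0936]
side 0.106 79 [0.472 0.285 0.107] [0.502 0.303 0.124] [0.487  0.293  0.1156]
side 0.125 93 [0.473 0.285 0.125] [0.503 0.316 0.137] [0.488  0.2969 0.1328]
plunger 243 [ 0.469 -0.072  0.07 ] [ 0.504 -0.032  0.079] [ 0.4866 -0.0543  0.0753]
```

View pics/s_key.png

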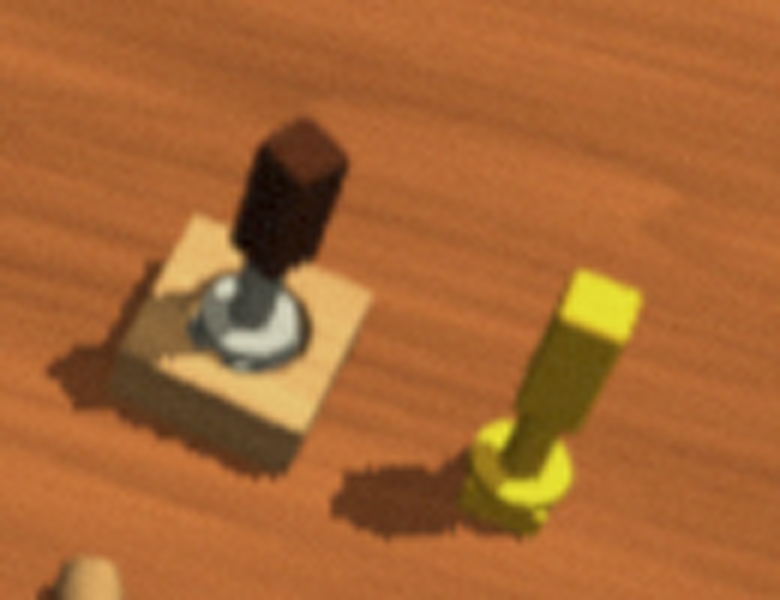

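View pics/s_fix.png

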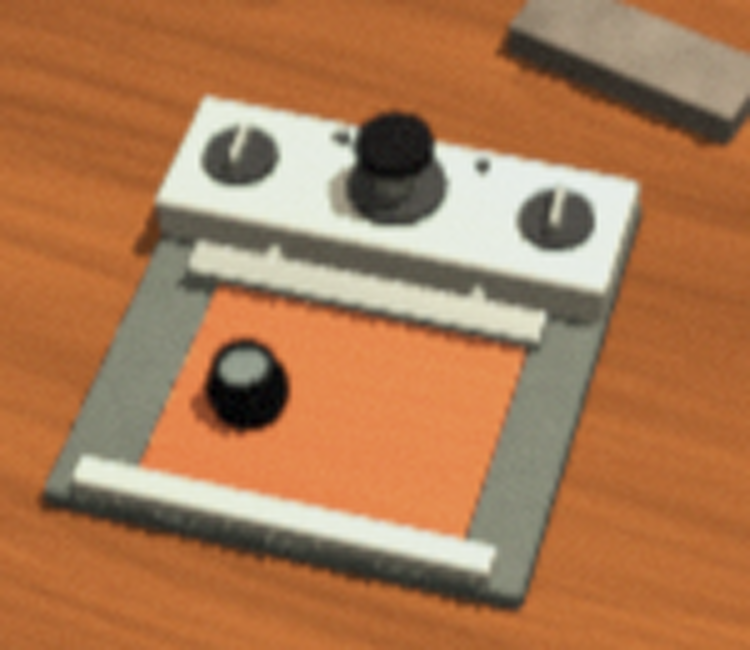

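View pics/d_fix.png

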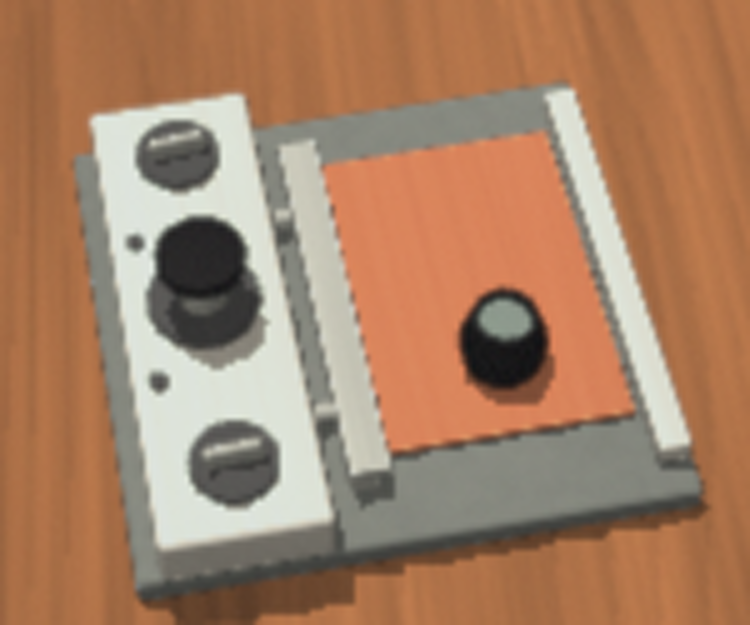

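View pics/d_key.png

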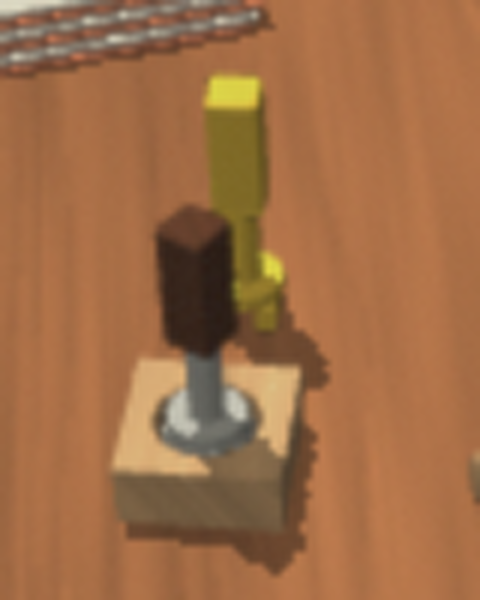

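```bash
python3 - <<'E'
from h import *
for n in ("scene","side"):
    c=camera(n);A=cloud(c); im=c["color"].astype(int)
    # box top for block and handle top
    for name,h,cx,cy,r,tol in (("handle",.134,.488,.301,.03,.003),("handle",.134,.488,.301,.03,.0045),("block",.030,.49,.30,.065,.003),("fix head",.040,.487,-.052,.14,.003),("base?",.0,0,0,0,0)):
        if r==0: continue
        m=(abs(A[:,:,2]-h)<tol)&(abs(A[:,:,0]-cx)<r)&(abs(A[:,:,1]-cy)<r)
        if name=="fix head": m&=(im.min(2)>150)
        v,u=np.nonzero(m); pts=np.array([plane(c,a,b,h)[:2] for a,b in zip(u,v)],np.float32)
        (ctr,sz,ang)=cv2.minAreaRect(pts*1000); print(n,name,len(pts),np.round(ctr,1),np.round(sz,1),round(ang,1))
    for nm in ("screw_a_head","plunger_top"):
        for d in look_for(nm,c)[:4]:
            print(nm,round(d["p"],2),d["position"],plane(c,*d["position"],.05 if nm[0]=="s" else .076).round(4))
E
```

```text
scene handle 111 [491.9 301.2] [24.9 24.6] 51.9
scene handle 116 [491.9 301.2] [24.9 24.6] 51.9
scene block 581 [490.6 300.9] [71.8 76.6] 79.3
scene fix head 1226 [489.1 -51.2] [ 69.3 218.7] 5.8
screw_a_head 0.6 [315.6, 194.0] [0.4887 0.0277 0.05  ]
plunger_top 0.72 [284.4, 181.1] [ 0.4977 -0.0453  0.076 ]
side handle 64 [488.1 299.3] [24.  23.2] 54.5
side handle 72 [488.  297.3] [27.3 25.1] 55.1
side block 386 [487. 299.] [76.5 72.5] 79.9
side fix head 1779 [486.4 -52.8] [ 68.5 217.8] 5.9
screw_a_head 0.56 [295.5, 221.6] [0.48   0.0163 0.05  ]
plunger_top 0.78 [297.9, 245.0] [ 0.4828 -0.064   0.076 ]
```

Request:
servo_tool([
  [[45,20,10],0],
  [[90,50,20],0],
  [[135,85,30],0],
  [[180,120,40],0],
  [[220,155,50],0],
  [[260,190,55],0],
  [[300,225,60],0],
  [[335,260,60],0],
], grip=-1, force=80)

```text
time_s: 2.2
position: [0.5163, -0.4564, 0.2909]
tool_rot: [[0.96, 0.279, 0.001], [0.279, -0.96, -0.001], [0.001, 0.001, -1.0]]
ft_force: [0.7, -0.9, 0.4]
gripper_width: 0.0852
```

```bash
python3 - <<'E'
from h import *
s=get_state(); print(np.round(s["joint_positions"],1), s["position"])
c=camera("wrist"); save(c,"w1.png"); print(-c["R"].T@c["t"],c["R"])
E
```

```text
[ 37.4  28.7  -1.   93.1   0.6  58.1 -37.6] [ 0.51634386 -0.45637948  0.29086144]
[ 0.59236805 -0.43290681  0.43321599] [[ 2.77968689e-01 -9.60589969e-01 -5.65427369e-04]
 [-9.13099680e-01 -2.64408986e-01  3.10381801e-01]
 [-2.98299149e-01 -8.57601309e-02 -9.50611812e-01]]
```

View pics/w1.png

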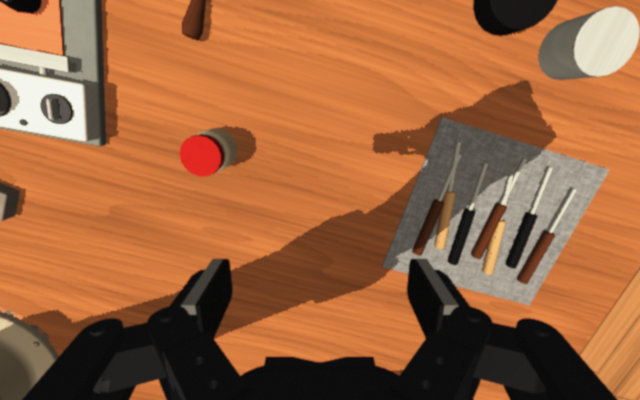

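Request:
servo_tool([
  [[0,48,0],0],
  [[0,96,0],0],
  [[0,144,0],0],
  [[0,192,0],0],
  [[0,240,0],0],
  [[0,288,0],0],
  [[0,336,0],0],
  [[0,384,0],0],
])

```text
time_s: 3.05
position: [0.5145, -0.072, 0.2904]
tool_rot: [[0.96, 0.279, 0.001], [0.279, -0.96, -0.0], [0.001, 0.0, -1.0]]
ft_force: [1.2, -0.1, 0.3]
gripper_width: 0.0851
```

```bash
python3 - <<'E'
from h import *
c=camera("wrist"); s=get_state(); print(np.round(s["joint_positions"],1), s["position"])
c=camera("wrist"); save(c,"w2.png"); s=get_state(); print(s["position"],s["time_s"])
for t in ("screw_a_head","plunger_top"):
    for d in look_for(t,c): print(t,round(d["p"],2),d["position"],plane(c,*d["position"],.05 if t[0]=="s" else .076).round(4), px(c,*d["position"]).round(4))
np.savez("w2.npz",**{k:c[k] for k in ("color","z_map","K","R","t")})
E
```

```text
[  6.2  16.3  -6.9 114.2   2.2  49.6 -75.1] [ 0.51464127 -0.06305196  0.2903661 ]
[ 0.51488058 -0.06673767  0.290394  ] 3.15
screw_a_head 0.89 [247.0, 176.6] [0.4756 0.0248 0.05  ] [0.4746 0.0253 0.0468]
plunger_top 0.77 [304.8, 189.8] [ 0.4875 -0.0502  0.076 ] [ 0.4879 -0.0502  0.0774]
plunger_top 0.27 [31.2, 103.5] [0.4959 0.2692 0.076 ] [0.4877 0.2958 0.0453]
```

View pics/w2.png

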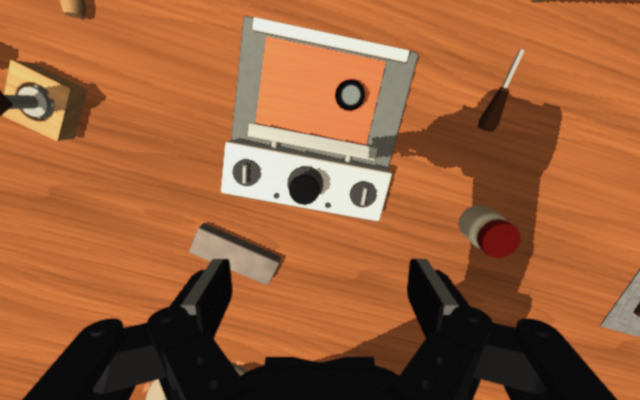

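```bash
python3 - <<'E'
from h import *
c=dict(np.load("w2.npz")); save(c,"w2f.png",(210,130,410,230),4)
im=c["color"].astype(int)
for n,(u0,v0) in {"A":(247,173),"B":(364,193)}.items():
    R=15; sub=im[v0-R:v0+R+1,u0-R:u0+R+1].min(2)
    yy,xx=np.mgrid[-R:R+1,-R:R+1]; m=(sub>120)&(xx**2+yy**2<10**2)
    pts=np.array([plane(c,u0+a,v0+b,.05)[:2] for a,b in zip(xx[m],yy[m])],np.float32)*1000
    vv=np.linalg.svd(pts-pts.mean(0))[2][0]; print(n,m.sum(),pts.mean(0),cv2.minAreaRect(pts),np.degrees(np.arctan(vv[1]/vv[0])))
    # disc dark
    m2=(sub<110)&(xx**2+yy**2<14**2)
    m2|=m
    pts=np.array([plane(c,u0+a,v0+b,.04)[:2] for a,b in zip(xx[m2],yy[m2])],np.float32)*1000
    print(" disc",cv2.minEnclosingCircle(pts), pts.mean(0))
A=cloud(c); m=(abs(A[:,:,2]-.04)<.004)&(abs(A[:,:,0]-.487)<.1)&(abs(A[:,:,1]+.052)<.15)&(im.min(2)>150)
v,u=np.nonzero(m); pts=np.array([plane(c,a,b,.04)[:2] for a,b in zip(u,v)],np.float32)*1000
print(cv2.minAreaRect(pts))
m=(abs(A[:,:,2]-.076)<.005)&(abs(A[:,:,0]-.487)<.03)&(abs(A[:,:,1]+.052)<.03)
v,u=np.nonzero(m); pts=np.array([plane(c,a,b,.076)[:2] for a,b in zip(u,v)],np.float32)*1000
print("plunger",cv2.minEnclosingCircle(pts))
E
```

```text
A 65 [477.45837  29.70566] ((477.5595703125, 29.83206558227539), (21.16840362548828, 3.857577323913574), 12.343865394592285) 11.594168
 disc ((477.86749267578125, 28.346027374267578), 17.84881591796875) [478.2222    28.207748]
B 52 [ 494.64465 -126.53785] ((494.9817810058594, -126.4970703125), (19.324663162231445, 4.406630039215088), 8.401262283325195) 8.535881
 disc ((494.1678771972656, -127.16260528564453), 17.627893447875977) [ 494.5394  -127.09367]
((486.34381103515625, -48.77696990966797), (68.4129409790039, 217.2826385498047), 5.77255392074585)
plunger ((486.87896728515625, -49.55879592895508), 19.061946868896484)
```

View pics/w2f.png

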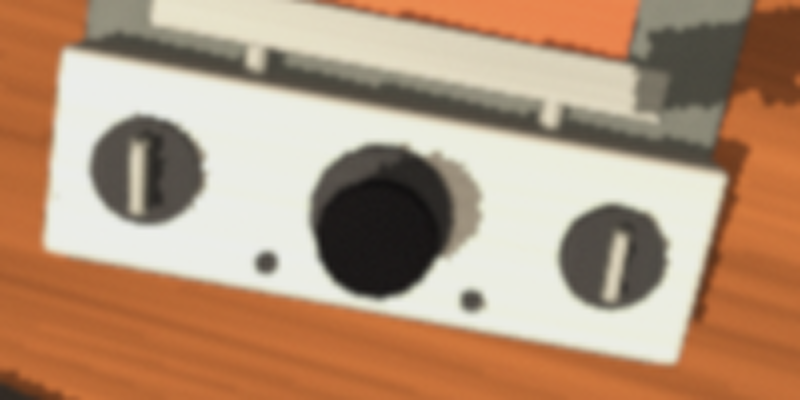

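Request:
servo_tool([
  [[0,45,-5],6],
  [[0,92,-10],12],
  [[0,139,-15],18],
  [[0,186,-20],24],
  [[-5,233,-25],30],
  [[-10,280,-30],37],
  [[-18,325,-35],37],
  [[-25,367,-40],37],
])

```text
time_s: 4.05
position: [0.4907, 0.2936, 0.2497]
tool_rot: [[0.601, 0.799, 0.0], [0.799, -0.601, -0.0], [-0.0, 0.0, -1.0]]
ft_force: [1.4, -0.0, 0.3]
gripper_width: 0.0853
```

```bash
python3 - <<'E'
from h import *
c=camera("wrist"); 
c=camera("wrist"); save(c,"w3.png"); s=get_state(); print(s["position"],s["time_s"],np.round(s["tool_rot"],3),np.round(s["joint_positions"],1))
A=cloud(c); h=.134
m=(abs(A[:,:,2]-h)<.004)&(abs(A[:,:,0]-.49)<.03)&(abs(A[:,:,1]-.3)<.03)
v,u=np.nonzero(m); pts=np.array([plane(c,a,b,h)[:2] for a,b in zip(u,v)],np.float32)*1000
print(len(pts),cv2.minAreaRect(pts))
E
```

```text
[0.48885251 0.2982812  0.24941814] 4.15 [[ 0.595  0.804 -0.001]
 [ 0.804 -0.595  0.003]
 [ 0.002 -0.002 -1.   ]] [-22.8  23.7 -19.6 110.   10.3  47.9 -84.3]
679 ((487.7164001464844, 305.1889953613281), (23.846040725708008, 23.548255920410156), 49.72936248779297)
```

View pics/w3.png

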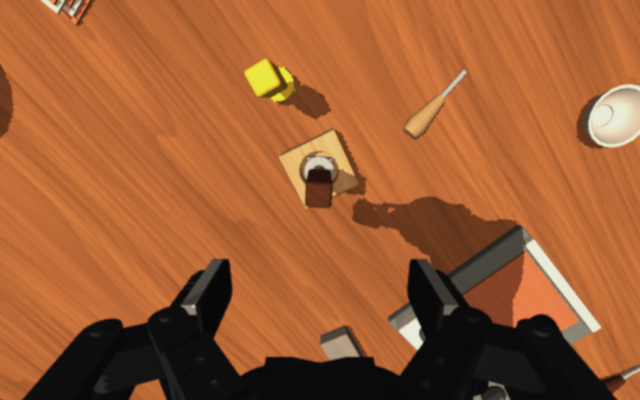

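```bash
python3 - <<'E'
from h import *
for n,r in (("wrist",.03),("scene",.03)):
    c=camera(n); s=get_state(); print(s["position"],s["time_s"])
    A=cloud(c); 
    for nm,h,tol,r in (("handle",.134,.004,.03),("block",.03,.004,.06)):
        m=(abs(A[:,:,2]-h)<tol)&(abs(A[:,:,0]-.49)<r)&(abs(A[:,:,1]-.3)<r)
        v,u=np.nonzero(m); pts=np.array([plane(c,a,b,h)[:2] for a,b in zip(u,v)],np.float32)*1000
        if len(pts): print(n,nm,len(pts),cv2.minAreaRect(pts))
E
```

```text
[0.48972034 0.29494518 0.24942312] 4.2
wrist handle 689 ((487.64263916015625, 305.0824279785156), (23.78350830078125, 23.675209045410156), 52.457515716552734)
wrist block 2192 ((487.04425048828125, 304.5537109375), (72.30699157714844, 71.91136932373047), 79.18360900878906)
[0.49035731 0.29277707 0.24952395] 4.25
scene handle 112 ((492.4674072265625, 300.5090026855469), (24.544368743896484, 26.309326171875), 51.8647346496582)
scene block 636 ((490.50482177734375, 300.91241455078125), (71.7974624633789, 76.49589538574219), 79.30088806152344)
```

Request:
servo_tool([
  [[0,4,-20],0],
  [[0,7,-40],0],
  [[0,7,-60],0],
  [[0,7,-60],0],
  [[0,7,-60],0],
])

```text
time_s: 4.75
position: [0.4907, 0.2986, 0.1903]
tool_rot: [[0.601, 0.799, -0.0], [0.799, -0.601, -0.001], [-0.001, 0.0, -1.0]]
ft_force: [-0.1, 0.3, 0.3]
gripper_width: 0.0856
```

```bash
python3 - <<'E'
from h import *
for k in range(2):
    c=camera("wrist"); s=get_state(); print(s["position"],s["time_s"])
    A=cloud(c)
    for nm,h,tol,r in (("handle",.134,.004,.03),):
        m=(abs(A[:,:,2]-h)<tol)&(abs(A[:,:,0]-.49)<r)&(abs(A[:,:,1]-.3)<r)
        v,u=np.nonzero(m); pts=np.array([plane(c,a,b,h)[:2] for a,b in zip(u,v)],np.float32)*1000
        if len(pts): print(nm,len(pts),cv2.minAreaRect(pts), proj(c,(.4885,.302,.134)))
save(c,"w4.png")
E
```

```text
[0.49082856 0.29924316 0.19082488] 4.8
handle 1063 ((487.79290771484375, 305.49566650390625), (23.752723693847656, 23.797771453857422), 53.010013580322266) [315.7297061 220.4547809]
[0.49078339 0.29969616 0.19109967] 4.85
handle 1062 ((487.9937438964844, 305.3808288574219), (24.04342269897461, 23.46683120727539), 50.648380279541016) [316.14726581 221.01842277]
```

View pics/w4.png

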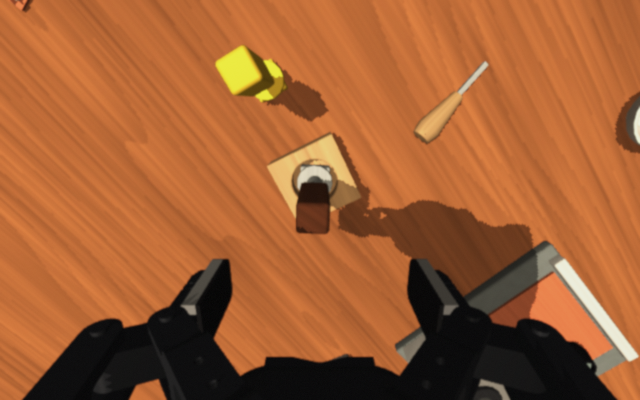

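Request:
servo_tool([
  [[-1,1,-25],0],
  [[-2,3,-55],0],
  [[-2,3,-85],0],
  [[-2,3,-103],0],
  [[-2,3,-103],0],
  [[-2,3,-103],0],
])

```text
time_s: 5.45
position: [0.4883, 0.3036, 0.088]
tool_rot: [[0.599, 0.801, 0.001], [0.801, -0.599, 0.0], [0.001, 0.0, -1.0]]
ft_force: [0.9, 0.6, 0.1]
gripper_width: 0.0853
```

Request:
servo_tool([
  [[0,0,0],0],
  [[0,0,0],0],
  [[0,0,0],0],
  [[0,0,0],0],
  [[0,0,0],0],
  [[0,0,0],0],
  [[0,0,0],0],
  [[0,0,0],0],
], grip=1, force=80)

```text
time_s: 6.25
position: [0.488, 0.3035, 0.0877]
tool_rot: [[0.599, 0.801, 0.001], [0.801, -0.599, 0.0], [0.001, 0.0, -1.0]]
ft_force: [-1.1, -1.4, 6.7]
gripper_width: 0.0233
```

Request:
servo_tool([
  [[0,0,15],0],
  [[0,0,35],0],
  [[0,0,60],0],
  [[0,0,90],0],
  [[0,0,110],0],
  [[0,0,110],0],
  [[0,0,110],0],
])

```text
time_s: 6.95
position: [0.4876, 0.3031, 0.1968]
tool_rot: [[0.599, 0.801, 0.0], [0.801, -0.599, -0.0], [-0.0, 0.0, -1.0]]
ft_force: [-0.6, -0.0, -2.9]
gripper_width: 0.0237
```

```bash
python3 - <<'E'
from h import *
s=get_state(); print(s["position"],s["time_s"],s["gripper_width"],s["ft_force"].round(1),np.round(s["joint_positions"],1))
c=camera("scene"); save(c,"s5.png",(380,130,500,250),6)
d=camera("side"); save(d,"d5.png",(240,40,360,140),6)
np.savez("s5.npz",**{k:c[k] for k in ("color","z_map","K","R","t")}); np.savez("d5.npz",**{k:d[k] for k in ("color","z_map","K","R","t")})
E
```

```text
[0.48760932 0.30311001 0.19680539] 6.95 0.02368745853117765 [-0.6 -0.  -2.9] [-24.5  27.4 -18.5 112.9  12.7  41.6 -87.4]
```

View pics/s5.png

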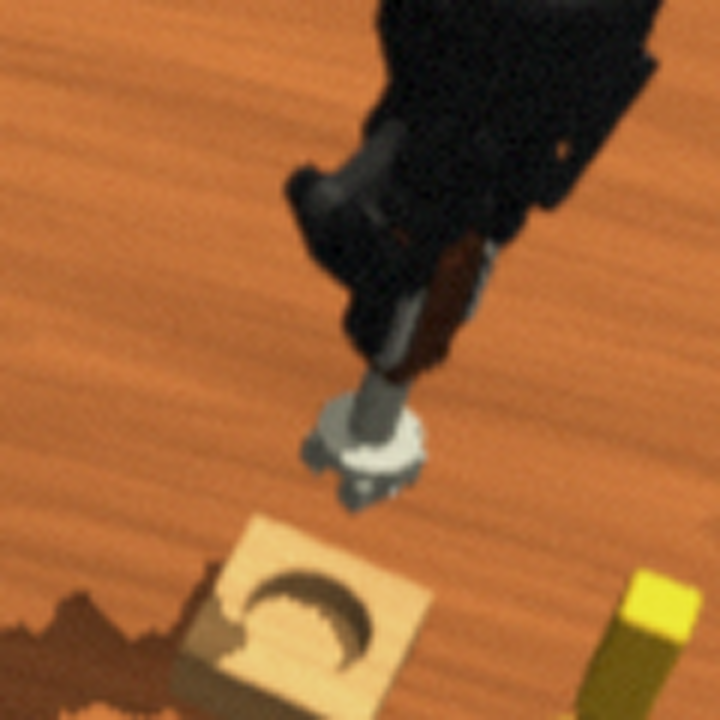

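View pics/d5.png

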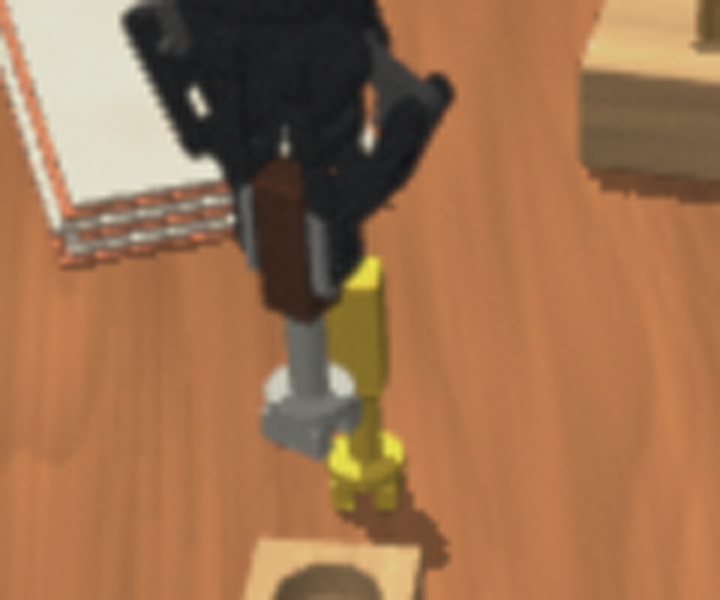

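```bash
cat >> h.py <<'E'
def draw(c,foot,ang,n,crop,sc):
    im=cv2.resize(c["color"][crop[1]:crop[3],crop[0]:crop[2],::-1],None,fx=sc,fy=sc,interpolation=cv2.INTER_CUBIC)
    a=np.radians(ang); ex=np.array([np.cos(a),np.sin(a),0]); ey=np.array([-ex[1],ex[0],0]); ez=np.array([0,0,1.])
    def P(x,y,z):
        q=proj(c,np.array(foot)+x*ex+y*ey+z*ez); return tuple(int(round(t)) for t in ((q-np.array(crop[:2])+.5)*sc))
    for s in (1,-1):
        for z in (0,.014):
            r=[P(-.015,s*.005,z),P(.015,s*.005,z),P(.015,s*.015,z),P(-.015,s*.015,z)]
            cv2.polylines(im,[np.array(r)],True,(0,255,0) if z==0 else (255,255,0),1)
        for x in (-.015,.015):
            for y in (.005,.015): cv2.line(im,P(x,s*y,0),P(x,s*y,.014),(0,200,255),1)
    cv2.imwrite("pics/"+n,im); return im
E
python3 - <<'E'
from h import *
c=dict(np.load("s5.npz")); d=dict(np.load("d5.npz")); o=[]
for a in (-37,53):
    o.append(np.hstack([draw(c,(.4885,.3025,.121),a,"t.png",(415,180,465,225),7),draw(d,(.4885,.3025,.121),a,"t.png",(270,85,320,130),7)]))
cv2.imwrite("pics/hyp.png",np.vstack(o)[:600])
print(np.vstack(o).shape)
cv2.imwrite("pics/hyp.png",cv2.resize(np.vstack(o),None,fx=.9,fy=.9))
E
```

```text
(630, 700, 3)
```

View pics/hyp.png

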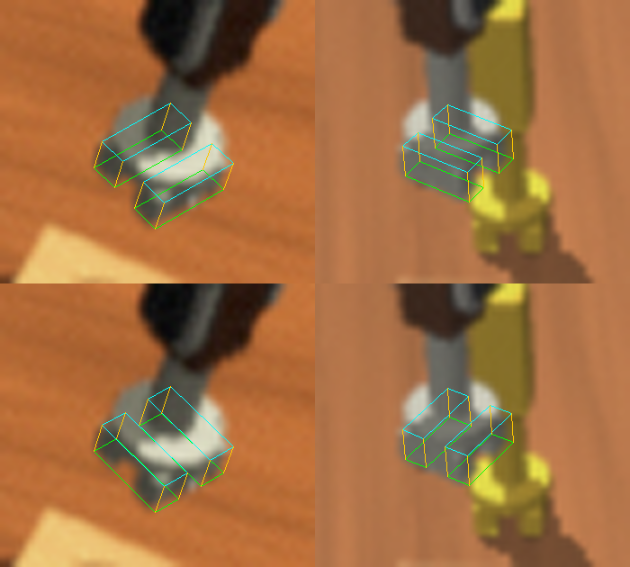

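Request:
servo_tool([
  [[0,-35,0],7],
  [[0,-75,0],14],
  [[0,-115,0],21],
  [[-2,-155,0],28],
  [[-4,-195,0],35],
  [[-6,-235,0],42],
  [[-8,-265,0],49],
  [[-8,-275,-20],49],
])

```text
time_s: 7.85
position: [0.4797, 0.0244, 0.177]
tool_rot: [[-0.211, 0.977, 0.0], [0.977, 0.211, -0.001], [-0.001, 0.0, -1.0]]
ft_force: [0.6, 0.5, -2.8]
gripper_width: 0.0232
```

Request:
servo_tool([
  [[0,0,-15],0],
  [[0,0,-32],0],
  [[0,0,-32],0],
  [[0,0,-32],0],
  [[0,0,-32],0],
])

```text
time_s: 8.35
position: [0.4799, 0.0288, 0.1453]
tool_rot: [[-0.212, 0.977, 0.0], [0.977, 0.212, 0.0], [0.0, 0.0, -1.0]]
ft_force: [0.0, 0.5, -2.3]
gripper_width: 0.023
```

```bash
cat >> h.py <<'E'
def snap(n):
    c=camera(n); np.savez("last_%s.npz"%n,**{k:c[k] for k in ("color","z_map","K","R","t")}); return c
E
python3 - <<'E'
from h import *
s=get_state(); print(s["position"],s["time_s"],s["gripper_width"],s["ft_force"].round(1),np.round(s["joint_positions"],1)); print(s["tool_rot"].round(3))
x,y,z=s["position"]; yaw=np.degrees(np.arctan2(s["tool_rot"][1,0],s["tool_rot"][0,0]))
o=[]
for n in ("scene","side","wrist"):
    c=snap(n); u,v=map(int,proj(c,(.479,.028,.055))); cr=(u-28,v-28,u+28,v+28)
    if n=="wrist": print("wrist",u,v)
    p=proj(c,(x,y,z-.0757)); print(n,p)
    try: o.append(draw(c,(x,y,z-.0757),yaw-90,"t.png",cr,7)); save(c,"raw_%s.png"%n,cr,7); 
    except Exception as e: print(e)
cv2.imwrite("pics/a1.png",np.vstack([np.hstack([o[0],o[1]]),]))
save(c,"w6.png")
E
```

```text
[0.47989298 0.02875259 0.14532286] 8.35 0.022996390118798227 [ 0.   0.5 -2.3] [ 11.   27.8 -29.1 126.5  25.8  31.3 -25.4]
[[-0.212  0.977  0.   ]
 [ 0.977  0.212  0.   ]
 [ 0.     0.    -1.   ]]
scene [317.36958289 185.92190196]
side [294.69219832 211.30914741]
wrist 318 207
wrist [319.46155936 213.36120806]
```

View pics/a1.png

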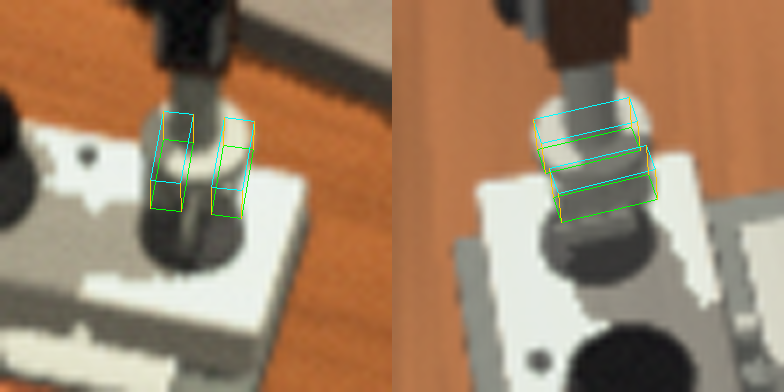

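View pics/w6.png

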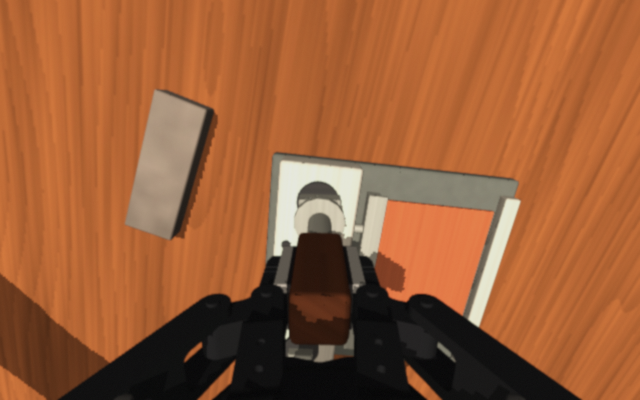

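```bash
python3 - <<'E'
from h import *
c=dict(np.load("last_scene.npz")); d=dict(np.load("last_side.npz"))
print([proj(c,(.47989,.02875,z)).round(1) for z in (.05,.07,.1,.13)],[proj(d,(.47989,.02875,z)).round(1) for z in (.05,.07,.1,.13)])
cr=(295,160,335,210); save(c,"rs.png",cr,12)
cr2=(275,185,315,235); save(d,"rd.png",cr2,12)
a=cv2.imread("pics/rs.png");b=cv2.imread("pics/rd.png")
for k in range(0,40,5):
    cv2.putText(a,str(295+k),(k*12,10),0,.35,(0,0,255)); cv2.putText(b,str(275+k),(k*12,10),0,.35,(0,0,255))
for k in range(0,50,5):
    cv2.putText(a,str(160+k),(0,k*12+10),0,.35,(0,0,255)); cv2.putText(b,str(185+k),(0,k*12+10),0,.35,(0,0,255))
cv2.imwrite("pics/rsd.png",cv2.resize(np.hstack([a,b]),(768,480)))
E
```

```text
[array([317.3, 191.4]), array([317.4, 185.8]), array([317.4, 177.2]), array([317.5, 168.1])] [array([295.2, 217.1]), array([294.7, 211.2]), array([293.8, 202. ]), array([293. , 192.4])]
```

View pics/rsd.png

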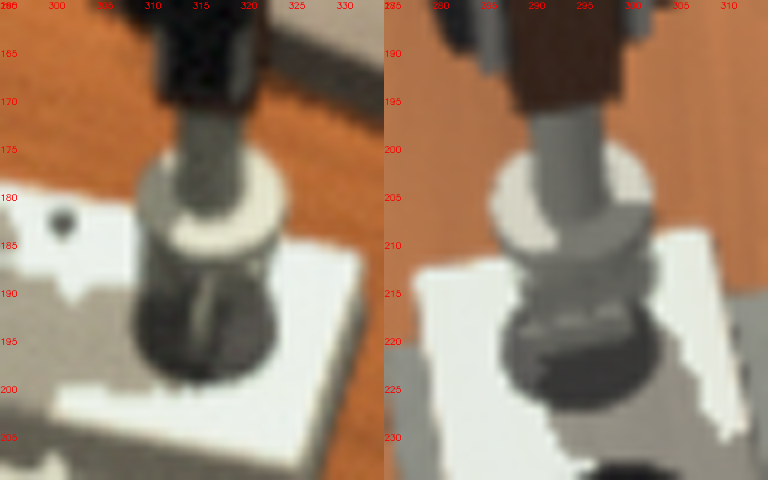

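Request:
servo_tool([
  [[-1,-2,-6],0],
  [[-1,-2,-14],0],
  [[-1,-2,-18],0],
  [[-1,-2,-20],0],
  [[-1,-2,-22],0],
  [[-1,-2,-22],0],
])

```text
time_s: 9.1
position: [0.4787, 0.0265, 0.1228]
tool_rot: [[-0.212, 0.977, -0.0], [0.977, 0.212, -0.0], [0.0, -0.0, -1.0]]
ft_force: [0.2, -0.0, -1.8]
gripper_width: 0.0233
```

Request:
servo_tool([
  [[0,0,-2],0],
  [[0,0,-4],0],
  [[0,0,-4],0],
  [[0,0,-4],0],
])

```text
time_s: 9.5
position: [0.479, 0.0264, 0.1197]
tool_rot: [[-0.211, 0.977, 0.001], [0.977, 0.211, -0.0], [-0.001, 0.001, -1.0]]
ft_force: [-2.4, 0.2, 8.8]
gripper_width: 0.0233
```

```bash
python3 - <<'E'
from h import *
s=get_state(); print(s["position"],s["time_s"],s["gripper_width"],s["ft_force"].round(1),s["torque"].round(2))
c=snap("scene"); cr=(295,160,335,210); save(c,"rs.png",cr,9)
d=snap("side"); cr2=(275,185,315,235); save(d,"rd.png",cr2,9)
cv2.imwrite("pics/rsd2.png",np.hstack([cv2.imread("pics/rs.png"),cv2.imread("pics/rd.png")]))
E
```

```text
[0.47903784 0.02643058 0.11965727] 9.5 0.02333884601205516 [-2.4  0.2  8.8] [-0.13  0.48 -0.02]
```

View pics/rsd2.png

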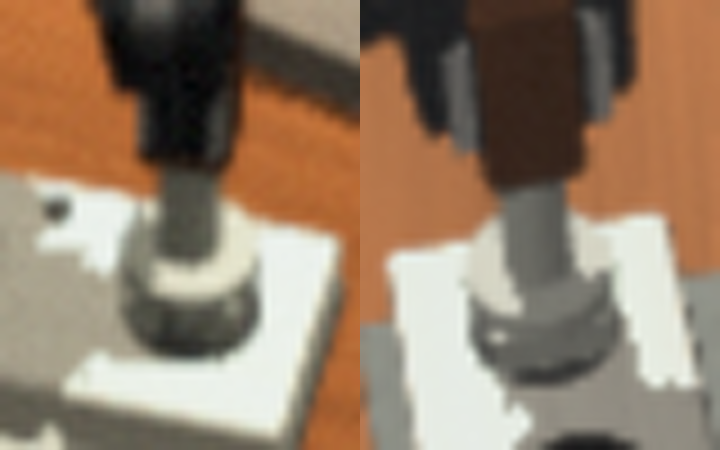

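```bash
python3 - <<'E'
from h import *
for n,uv in (("scene",((318,192),(316,192),(320,191))),("side",((295+0,220),(290,215),(303,212)))):
    c=dict(np.load("last_%s.npz"%n))
    for u,v in uv:
        print(n,u,v,px(c,u,v).round(4))
    A=cloud(c); k=A[(abs(A[:,:,0]-.479)<.03)&(abs(A[:,:,1]-.027)<.03)]
    h,e=np.histogram(k[:,2],np.arange(.03,.1,.003)); print(list(zip(e.round(3),h)))
E
```

```text
scene 318 192 [0.4934 0.0353 0.0658]
scene 316 192 [0.4971 0.0317 0.0685]
scene 320 191 [0.4896 0.0387 0.0666]
[(np.float64(0.03), np.int64(2)), (np.float64(0.033), np.int64(1)), (np.float64(0.036), np.int64(37)), (np.float64(0.039), np.int64(176)), (np.float64(0.042), np.int64(84)), (np.float64(0.045), np.int64(21)), (np.float64(0.048), np.int64(12)), (np.float64(0.051), np.int64(4)), (np.float64(0.054), np.int64(6)), (np.float64(0.057), np.int64(9)), (np.float64(0.06), np.int64(13)), (np.float64(0.063), np.int64(41)), (np.float64(0.066), np.int64(63)), (np.float64(0.069), np.int64(15)), (np.float64(0.072), np.int64(7)), (np.float64(0.075), np.int64(3)), (np.float64(0.078), np.int64(7)), (np.float64(0.081), np.int64(6)), (np.float64(0.084), np.int64(6)), (np.float64(0.087), np.int64(4)), (np.float64(0.09), np.int64(10)), (np.float64(0.093), np.int64(7)), (np.float64(0.096), np.int64(3))]
side 295 220 [0.4795 0.0087 0.0651]
side 290 215 [0.4694 0.0231 0.0653]
side 303 212 [0.4974 0.0486 0.0413]
[(np.float64(0.03), np.int64(0)), (np.float64(0.033), np.int64(2)), (np.float64(0.036), np.int64(122)), (np.float64(0.039), np.int64(194)), (np.float64(0.042), np.int64(38)), (np.float64(0.045), np.int64(15)), (np.float64(0.048), np.int64(12)), (np.float64(0.051), np.int64(9)), (np.float64(0.054), np.int64(12)), (np.float64(0.057), np.int64(14)), (np.float64(0.06), np.int64(20)), (np.float64(0.063), np.int64(63)), (np.float64(0.066), np.int64(54)), (np.float64(0.069), np.int64(8)), (np.float64(0.072), np.int64(7)), (np.float64(0.075), np.int64(8)), (np.float64(0.078), np.int64(5)), (np.float64(0.081), np.int64(9)), (np.float64(0.084), np.int64(5)), (np.float64(0.087), np.int64(10)), (np.float64(0.09), np.int64(7)), (np.float64(0.093), np.int64(3)), (np.float64(0.096), np.int64(8))]
```

Request:
servo_tool([
  [[0,0,2],0],
  [[0,0,2],8],
  [[0,0,2],16],
  [[0,0,2],24],
  [[0,0,2],32],
  [[0,0,2],40],
  [[0,0,2],48],
  [[0,0,2],56],
])

```text
time_s: 10.4
position: [0.4788, 0.0269, 0.1212]
tool_rot: [[-0.931, 0.366, 0.0], [0.366, 0.931, 0.001], [-0.0, 0.001, -1.0]]
ft_force: [-1.0, 2.1, 0.2]
gripper_width: 0.0232
```

```bash
python3 - <<'E'
from h import *
s=get_state(); print(s["position"],s["time_s"],s["gripper_width"],s["ft_force"].round(1),s["torque"].round(2),np.round(s["joint_positions"],1))
E
```

```text
[0.4788374  0.02689324 0.12116393] 10.4 0.023231529667469164 [-1.   2.1  0.2] [ 0.47  0.26 -0.05] [ 20.   33.4 -42.6 127.2  41.6  34.1  14.8]
```

Request:
servo_tool([
  [[0,0,0],6],
  [[0,0,0],12],
  [[0,0,0],17],
  [[0,0,0],17],
  [[0,0,0],17],
])

```text
time_s: 10.9
position: [0.4787, 0.0265, 0.1209]
tool_rot: [[-0.996, 0.086, -0.0], [0.086, 0.996, 0.0], [0.0, 0.0, -1.0]]
ft_force: [-0.8, 0.3, -2.1]
gripper_width: 0.0232
```

```bash
python3 - <<'E'
from h import *
s=get_state(); print(s["position"],s["time_s"],s["gripper_width"],s["ft_force"].round(1),s["torque"].round(2),np.round(s["joint_positions"],1))
E
```

```text
[0.47868148 0.0264615  0.12094446] 10.9 0.02318022787742795 [-0.8  0.3 -2.1] [ 0.25  0.14 -0.05] [ 22.9  34.8 -47.  127.1  44.8  36.3  27.9]
```

Request:
servo_tool([
  [[0,0,0],4],
  [[0,0,0],6],
  [[0,0,0],6],
])

```text
time_s: 11.2
position: [0.4787, 0.0264, 0.1209]
tool_rot: [[-1.0, -0.02, -0.0], [-0.02, 1.0, 0.0], [0.0, 0.0, -1.0]]
ft_force: [-1.0, 0.1, -2.0]
gripper_width: 0.0235
```

```bash
python3 - <<'E'
from h import *
s=get_state(); print(s["position"],s["time_s"],s["gripper_width"],s["ft_force"].round(1),s["torque"].round(2),np.round(s["tool_rot"][:,0],3))
E
```

```text
[0.47866051 0.02642963 0.12092077] 11.2 0.023533775749360938 [-1.   0.1 -2. ] [ 0.29  0.15 -0.17] [-1.   -0.02  0.  ]
```

Request:
servo_tool([
  [[0,0,0],-6],
  [[0,0,8],-6],
  [[0,0,22],-6],
  [[0,0,40],-6],
  [[0,0,60],-6],
  [[0,-15,70],-14],
  [[0,-45,75],-22],
  [[2,-75,75],-30],
])

```text
time_s: 12.0
position: [0.4809, -0.0491, 0.1975]
tool_rot: [[-0.875, 0.484, 0.002], [0.484, 0.875, -0.001], [-0.002, 0.0, -1.0]]
ft_force: [0.0, -0.4, -1.6]
gripper_width: 0.0234
```

```bash
python3 - <<'E'
from h import *
s=get_state(); print(s["position"],s["time_s"],s["gripper_width"],s["ft_force"].round(1),s["torque"].round(2))
c=snap("scene"); save(c,"s7.png",(225,150,345,240),6)
E
```

```text
[ 0.48091482 -0.0491375   0.19746686] 12.0 0.023378246365139407 [ 0.  -0.4 -1.6] [ 0.   -0.04 -0.01]
```

View pics/s7.png

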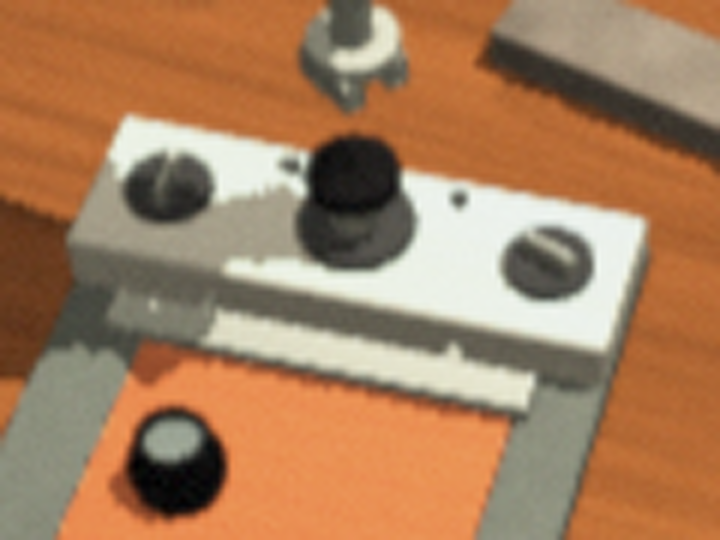

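```bash
python3 - <<'E'
from h import *
c=dict(np.load("last_scene.npz")); im=c["color"].astype(int)
for n,p,thr in (("A",(.4787,.0265),120),("B",(.4945,-.1287),120)):
    pts=[];
    u0,v0=map(int,proj(c,(*p,.052)))
    for v in range(v0-12,v0+13):
        for u in range(u0-12,u0+13):
            q=plane(c,u,v,.054)[:2]
            if np.hypot(*(q-np.array(p)))<.0135 and im[v,u].min()>thr: pts.append(q*1000)
    pts=np.array(pts,np.float32); vv=np.linalg.svd(pts-pts.mean(0))[2][0]
    print(n,len(pts),pts.mean(0).round(1),cv2.minAreaRect(pts),np.degrees(np.arctan2(vv[1],vv[0]))%180)
E
```

```text
A 42 [475.5  25.5] ((475.0533447265625, 26.131956100463867), (24.46685218811035, 17.853309631347656), 77.31211853027344) 86.72012
B 28 [ 487.3 -130.7] ((487.1109924316406, -131.44923400878906), (9.567686080932617, 23.71828842163086), 20.386754989624023) 110.3169
```

```bash
python3 - <<'E'
from h import *
c=dict(np.load("last_scene.npz"))
for q in (((528,235),(577,262)),((175,152),(160,203))):
    a,b=[plane(c,225+u/6,150+v/6,.053) for u,v in q]; d=b-a; print(a.round(4),b.round(4),np.linalg.norm(d),np.degrees(np.arctan2(d[1],d[0])))
    # expected
for b in (66,70,75,80): print(b,[proj(c,(.4787+s*.012*np.cos(np.radians(b)),.0265+s*.012*np.sin(np.radians(b)),.053))for s in(-1,1)])
E
```

```text
[0.4795 0.0178 0.053 ] [0.4856 0.0403 0.053 ] 0.023259728591204665 74.68554884835973
[ 0.4879 -0.1286  0.053 ] [ 0.5142 -0.1228  0.053 ] 0.026914761153902577 12.41817274817543
66 [array([312.92207275, 187.17191866]), array([320.32206011, 192.71070905])]
70 [array([312.67988822, 187.37434884]), array([320.56367335, 192.50450157])]
75 [array([312.40381854, 187.64490734]), array([320.83807658, 192.22936532])]
80 [array([312.15933994, 187.93305303]), array([321.07987936, 191.93693128])]
```

Request:
servo_tool([
  [[3,-15,0],-8],
  [[6,-35,0],-16],
  [[9,-55,0],-24],
  [[12,-75,0],-32],
  [[14,-80,-5],-40],
  [[14,-80,-20],-48],
  [[14,-80,-40],-51],
  [[14,-80,-52],-51],
])

```text
time_s: 12.85
position: [0.4944, -0.1284, 0.1435]
tool_rot: [[-0.178, 0.984, -0.001], [0.984, 0.178, -0.0], [-0.0, -0.001, -1.0]]
ft_force: [-0.8, -0.3, -1.0]
gripper_width: 0.0235
```

Request:
servo_tool([
  [[0,0,0],0],
  [[0,0,0],0],
  [[0,0,0],0],
])

```text
time_s: 13.15
position: [0.4952, -0.1285, 0.1447]
tool_rot: [[-0.178, 0.984, 0.001], [0.984, 0.178, -0.0], [-0.0, 0.001, -1.0]]
ft_force: [-0.5, 0.1, -1.2]
gripper_width: 0.0229
```

```bash
python3 - <<'E'
from h import *
s=get_state(); print(s["position"],s["time_s"],s["ft_force"].round(1),np.round(s["joint_positions"],1))
x,y,z=s["position"]; 
c=snap("scene"); d=snap("side"); o=[]
for n,k in (("scene",c),("side",d)):
    u,v=map(int,proj(k,(x,y,.06))); cr=(u-20,v-25,u+20,v+25); save(k,"t.png",cr,12); a=cv2.imread("pics/t.png")
    for q in range(0,40,5): cv2.putText(a,str(cr[0]+q),(q*12,10),0,.4,(0,0,255))
    for q in range(0,50,5): cv2.putText(a,str(cr[1]+q),(0,q*12+10),0,.4,(0,0,255))
    o.append(a); print(n,[proj(k,(x,y,h)).round(1) for h in (.044,.07,.092,.12)])
cv2.imwrite("pics/b1.png",cv2.resize(np.hstack(o),(768,480)))
E
```

```text
[ 0.49516636 -0.12851813  0.14471711] 13.15 [-0.5  0.1 -1.2] [ 29.7  29.7 -30.1 122.7  26.6  33.8  -9.3]
scene [array([253.3, 180. ]), array([252.1, 172.7]), array([251.2, 166.3]), array([249.9, 157.9])]
side [array([306.6, 281. ]), array([306.1, 273.9]), array([305.6, 267.6]), array([305. , 259.3])]
```

View pics/b1.png

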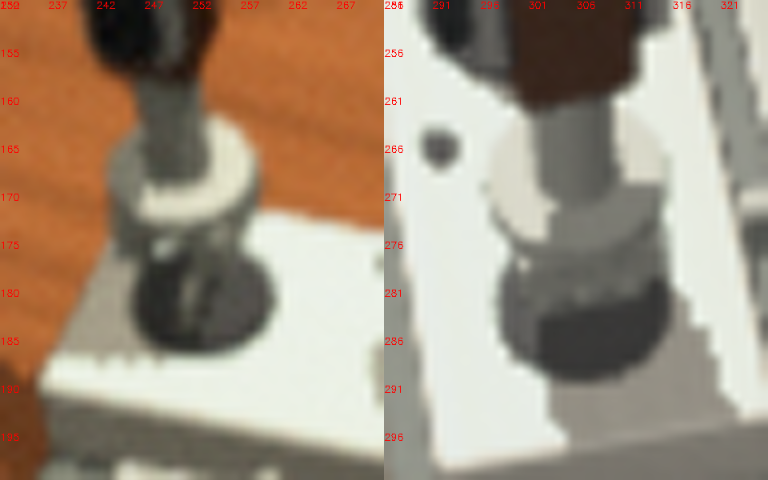

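Request:
servo_tool([
  [[0,0,-5],0],
  [[0,0,-10],0],
  [[0,0,-15],0],
  [[0,0,-19],0],
  [[0,0,-21],0],
  [[0,0,-23],0],
  [[0,0,-23],0],
  [[0,0,-23],0],
])

```text
time_s: 14.05
position: [0.4948, -0.1285, 0.121]
tool_rot: [[-0.177, 0.984, -0.0], [0.984, 0.177, -0.0], [-0.0, -0.0, -1.0]]
ft_force: [0.1, 0.8, -1.6]
gripper_width: 0.023
```

```bash
python3 - <<'E'
from h import *
s=get_state(); print(s["position"],s["time_s"],s["ft_force"].round(1),s["torque"].round(2))
c=snap("scene"); d=snap("side"); o=[]
for n,k in (("scene",c),("side",d)):
    u,v=map(int,proj(k,(.495,-.1285,.06))); cr=(u-20,v-25,u+20,v+25); save(k,"t.png",cr,9); o.append(cv2.imread("pics/t.png"))
    A=cloud(k); q=A[(abs(A[:,:,0]-.495)<.03)&(abs(A[:,:,1]+.1285)<.03)&(A[:,:,2]>.055)&(A[:,:,2]<.08)]; print(np.histogram(q[:,2],np.arange(.055,.08,.002)))
cv2.imwrite("pics/b2.png",np.hstack(o))
E
```

```text
[ 0.49478123 -0.12854894  0.12102204] 14.05 [ 0.1  0.8 -1.6] [0.03 0.02 0.06]
(array([ 4,  6,  8, 10, 11, 18, 57, 16, 13,  2,  3,  6]), array([0.055, 0.057, 0.059, 0.061, 0.063, 0.065, 0.067, 0.069, 0.071,
       0.073, 0.075, 0.077, 0.079]))
(array([ 8,  5, 11, 13, 21, 73, 65, 16,  3,  3,  6,  5]), array([0.055, 0.057, 0.059, 0.061, 0.063, 0.065, 0.067, 0.069, 0.071,
       0.073, 0.075, 0.077, 0.079]))
```

View pics/b2.png

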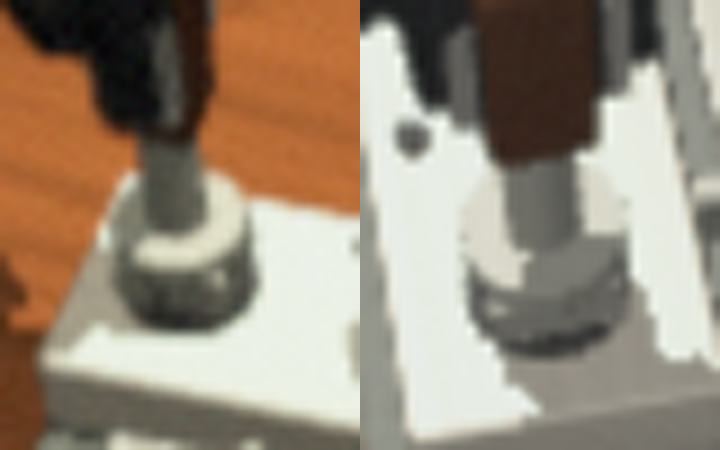

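Fork is seated over bar B without load. Turn.

Request:
servo_tool([
  [[0,0,0],8],
  [[0,0,0],16],
  [[0,0,0],24],
  [[0,0,0],32],
  [[0,0,0],40],
  [[0,0,0],48],
  [[0,0,0],56],
  [[0,0,0],64],
])

```text
time_s: 14.95
position: [0.4947, -0.1282, 0.1213]
tool_rot: [[-0.964, 0.267, 0.0], [0.267, 0.964, 0.0], [-0.0, 0.001, -1.0]]
ft_force: [-1.2, 1.8, -1.7]
gripper_width: 0.0229
```

Request:
servo_tool([
  [[0,0,0],6],
  [[0,0,0],12],
  [[0,0,0],16],
  [[0,0,0],16],
  [[0,0,0],16],
])

```text
time_s: 15.45
position: [0.4946, -0.1284, 0.1211]
tool_rot: [[-1.0, -0.001, -0.0], [-0.001, 1.0, 0.0], [0.0, 0.0, -1.0]]
ft_force: [-0.9, 1.7, -0.8]
gripper_width: 0.0233
```

```bash
python3 - <<'E'
from h import *
s=get_state(); print(s["position"],s["time_s"],s["gripper_width"],s["ft_force"].round(1),s["torque"].round(2),np.round(s["tool_rot"][:,0],3),np.round(s["joint_positions"],1))
E
```

```text
[ 0.49460288 -0.1284266   0.12105841] 15.45 0.023322084282628296 [-0.9  1.7 -0.8] [ 0.55  0.39 -0.02] [-1.    -0.001  0.   ] [ 42.2  37.6 -50.  123.   46.   40.5  50.7]
```

Request:
servo_tool([
  [[0,0,0],3],
  [[0,0,0],3],
  [[0,0,0],3],
])

```text
time_s: 15.75
position: [0.4947, -0.1284, 0.1211]
tool_rot: [[-0.999, -0.053, -0.0], [-0.053, 0.999, 0.0], [0.0, 0.0, -1.0]]
ft_force: [-2.0, 1.6, -1.2]
gripper_width: 0.0234
```

```bash
python3 - <<'E'
from h import *
s=get_state(); print(s["position"],s["time_s"],s["gripper_width"],s["ft_force"].round(1),s["torque"].round(2),np.round(s["tool_rot"][:,0],3))
E
```

```text
[ 0.49465569 -0.12841973  0.12108147] 15.75 0.023446964017130527 [-2.   1.6 -1.2] [ 0.68  0.37 -0.3 ] [-0.999 -0.053  0.   ]
```

Request:
servo_tool([
  [[0,0,0],-8],
  [[0,0,8],-8],
  [[0,0,22],-8],
  [[0,0,40],-8],
  [[0,0,56],-8],
  [[-2,20,60],-14],
  [[-5,50,60],-20],
  [[-8,77,60],-26],
])

```text
time_s: 16.55
position: [0.4869, -0.0511, 0.1818]
tool_rot: [[-0.921, 0.39, 0.001], [0.39, 0.921, -0.0], [-0.001, 0.0, -1.0]]
ft_force: [0.6, 1.0, -1.1]
gripper_width: 0.0232
```

Request:
servo_tool([
  [[0,0,0],0],
  [[0,0,0],0],
  [[0,0,0],0],
])

```text
time_s: 16.85
position: [0.4869, -0.0524, 0.1812]
tool_rot: [[-0.922, 0.386, 0.0], [0.386, 0.922, -0.001], [-0.0, -0.001, -1.0]]
ft_force: [0.9, 0.1, -1.8]
gripper_width: 0.0237
```

```bash
python3 - <<'E'
from h import *
s=get_state(); print(s["position"],s["time_s"],s["gripper_width"],s["ft_force"].round(1),s["torque"].round(2))
c=snap("scene"); save(c,"s8.png",(225,130,345,220),6)
d=snap("side"); save(d,"d8.png",(255,190,345,310),5)
E
```

```text
[ 0.48686697 -0.05243812  0.18115916] 16.85 0.023650722014941554 [ 0.9  0.1 -1.8] [ 0.02 -0.01  0.02]
```

View pics/s8.png

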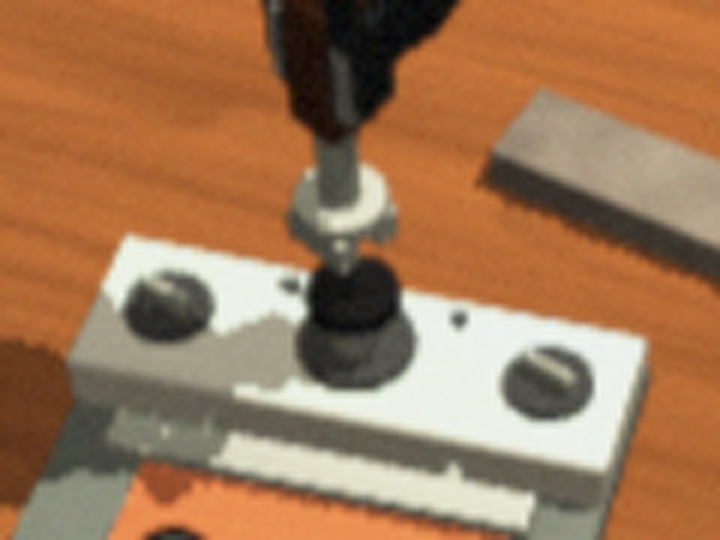

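View pics/d8.png

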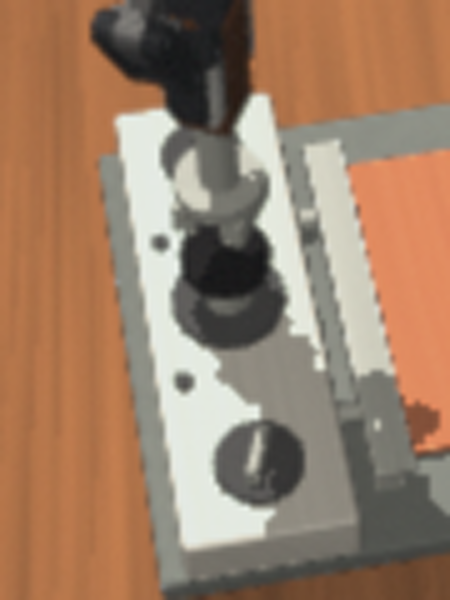

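Request:
servo_tool([
  [[0,1,-6],0],
  [[0,1,-12],0],
  [[0,1,-18],0],
  [[0,1,-23],0],
  [[0,1,-26],0],
  [[0,1,-26],0],
  [[0,1,-26],0],
])

```text
time_s: 17.65
position: [0.4868, -0.0504, 0.155]
tool_rot: [[-0.922, 0.387, 0.0], [0.387, 0.922, 0.0], [-0.0, 0.0, -1.0]]
ft_force: [-0.0, 0.7, -2.3]
gripper_width: 0.0232
```

Request:
servo_tool([
  [[0,0,-1],0],
  [[0,0,-2],0],
  [[0,0,-3],0],
  [[0,0,-4],0],
  [[0,0,-4],0],
  [[0,0,-4],0],
])

```text
time_s: 18.25
position: [0.4868, -0.0506, 0.1511]
tool_rot: [[-0.922, 0.387, 0.0], [0.387, 0.922, -0.0], [-0.0, -0.0, -1.0]]
ft_force: [-0.4, -0.1, 1.4]
gripper_width: 0.0233
```

Request:
servo_tool([
  [[0,0,-2],0],
  [[0,0,-4],0],
  [[0,0,-6],0],
  [[0,0,-8],0],
  [[0,0,-9],0],
  [[0,0,-9],0],
  [[0,0,-9],0],
  [[0,0,-9],0],
])

```text
time_s: 19.05
position: [0.4868, -0.0506, 0.1421]
tool_rot: [[-0.922, 0.387, 0.0], [0.387, 0.922, -0.0], [-0.0, 0.0, -1.0]]
ft_force: [0.1, -0.6, 4.0]
gripper_width: 0.023
```

```bash
python3 - <<'E'
from h import *
for n,cr in (("scene",(225,130,345,220)),("side",(255,190,345,310))):
    c=snap(n); save(c,n+"9.png",cr,5)
    if n=="scene": 
        A=cloud(c); im=c["color"].astype(int)
    s=get_state(); print(s["position"],s["time_s"],s["gripper_width"],s["ft_force"].round(1),s["torque"].round(2))
    A=cloud(c); dark=(c["color"].max(2)<60)
    k=A[dark&(abs(A[:,:,0]-.4868)<.024)&(abs(A[:,:,1]+.0506)<.024)&(A[:,:,2]<.1)]
    print(n,len(k),np.percentile(k[:,2],[50,75,90,95]).round(4))
    A2=A[(abs(A[:,:,0]-.4868)<.022)&(abs(A[:,:,1]+.0506)<.022)]; h,e=np.histogram(A2[:,2],np.arange(.05,.11,.003)); print([(round(a,3),b) for a,b in zip(e,h)])
a=cv2.imread("pics/scene9.png");b=cv2.imread("pics/side9.png"); 
E
```

```text
[ 0.48683409 -0.05059005  0.14210915] 19.1 0.023101280518239637 [-0.4 -0.8  2.4] [-0.22  0.01  0.07]
scene 116 [0.0496 0.0651 0.0674 0.0689]
[(np.float64(0.05), np.int64(3)), (np.float64(0.053), np.int64(0)), (np.float64(0.056), np.int64(0)), (np.float64(0.059), np.int64(5)), (np.float64(0.062), np.int64(20)), (np.float64(0.065), np.int64(28)), (np.float64(0.068), np.int64(17)), (np.float64(0.071), np.int64(12)), (np.float64(0.074), np.int64(13)), (np.float64(0.077), np.int64(14)), (np.float64(0.08), np.int64(8)), (np.float64(0.083), np.int64(16)), (np.float64(0.086), np.int64(48)), (np.float64(0.089), np.int64(45)), (np.float64(0.092), np.int64(14)), (np.float64(0.095), np.int64(8)), (np.float64(0.098), np.int64(7)), (np.float64(0.101), np.int64(7)), (np.float64(0.104), np.int64(6))]
[ 0.48682817 -0.05058927  0.14209599] 19.15 0.02367554136256624 [-0.3 -0.8  4.4] [-0.2   0.04  0.02]
side 166 [0.047  0.0641 0.0662 0.0668]
[(np.float64(0.05), np.int64(1)), (np.float64(0.053), np.int64(0)), (np.float64(0.056), np.int64(3)), (np.float64(0.059), np.int64(13)), (np.float64(0.062), np.int64(27)), (np.float64(0.065), np.int64(31)), (np.float64(0.068), np.int64(18)), (np.float64(0.071), np.int64(11)), (np.float64(0.074), np.int64(10)), (np.float64(0.077), np.int64(12)), (np.float64(0.08), np.int64(14)), (np.float64(0.083), np.int64(26)), (np.float64(0.086), np.int64(100)), (np.float64(0.089), np.int64(34)), (np.float64(0.092), np.int64(9)), (np.float64(0.095), np.int64(8)), (np.float64(0.098), np.int64(8)), (np.float64(0.101), np.int64(5)), (np.float64(0.104), np.int64(5))]
```

View pics/scene9.png

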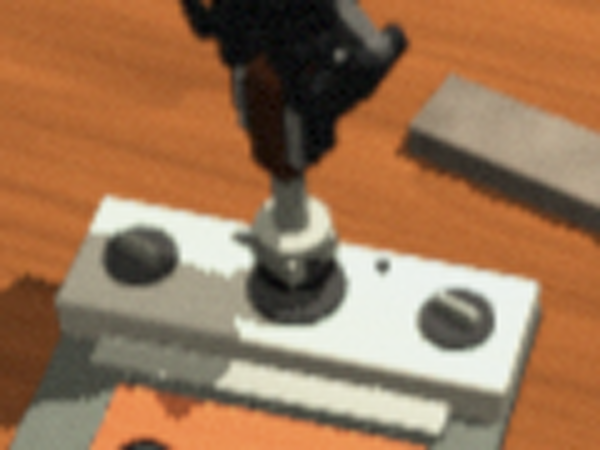

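View pics/side9.png

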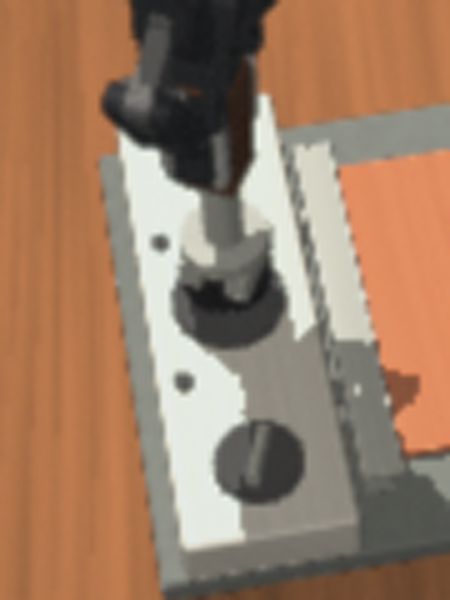

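Request:
servo_tool([
  [[0,0,0],0],
  [[0,0,0],0],
  [[0,0,0],0],
  [[0,0,0],0],
  [[0,0,0],0],
])

```text
time_s: 19.65
position: [0.4868, -0.0505, 0.142]
tool_rot: [[-0.922, 0.387, 0.0], [0.387, 0.922, 0.0], [-0.0, 0.0, -1.0]]
ft_force: [0.7, 0.1, 3.2]
gripper_width: 0.0234
```

```bash
python3 - <<'E'
from h import *
c=dict(np.load("last_side.npz"))
a,b=[plane(c,255+u/5,190+v/5,.053) for u,v in ((262,428),(252,480))]; d=a-b; print("B side",a.round(4),b.round(4),np.linalg.norm(d),np.degrees(np.arctan2(d[1],d[0])))
s=dict(np.load("last_scene.npz"))
for n,q in (("A",((437,294),(478,317))),("B",((122,233),(160,260)))):
    a,b=[plane(s,225+u/5,130+v/5,.053) for u,v in q]; d=b-a; print(n,a.round(4),b.round(4),np.linalg.norm(d),np.degrees(np.arctan2(d[1],d[0])))
E
```

```text
B side [ 0.4975 -0.1219  0.053 ] [ 0.4923 -0.1447  0.053 ] 0.023322197237590603 77.16223245955618
A [0.4789 0.0161 0.053 ] [0.4853 0.0388 0.053 ] 0.023523641253200864 74.19745003905479
B [ 0.4955 -0.1375  0.053 ] [ 0.5047 -0.1134  0.053 ] 0.025699902066913607 69.11371792307219
```

```bash
python3 - <<'E'
from h import *
print(sign_off()); s=get_state(); print(s["time_s"],s["position"],s["ft_force"].round(1))
E
```

```text
the job is handed in; nothing more can be done
None
the job is handed in; nothing more can be done
```

I did the task and handed it in at about 19.7 s of the 51 s allowed. Sign-off gives no verdict, so everything below comes from my own checks.

- **Key:** I took the dark wooden key, not the yellow look-alike, and drew it straight up out of its rest. It stayed in the fingers throughout, with an opening of about 23 mm.
- **Screws:** I turned both anticlockwise with the key until the wrist torque rose, to 0.17 N m on A and 0.30 N m on B. In the pictures the bars stand at about 74° for A and 69–77° for B. Allowing for the fixture's 6° skew, that is about 1.2 rad for A and 1.1–1.2 rad for B, against the 0.95 rad needed. The two cameras disagree by about 8° on B, but both put it well past the limit.
- **Plunger:** The key's foot is on the cap and holding it down. The depth images put the cap top at about 66 mm, down from 76 mm, so it is pressed about 10 mm.
- **Force:** The wrist sensor reads about 5–6 N above the unloaded level, with noise of about 1–2 N. That fits the 6 N the spring should give half way.
- **Steadiness:** The arm's height stayed within 0.1 mm over the last half second.
- **Bystanders:** I did not re-measure the plate, loupe, jar or gravers at the end. The arm never went near them, and the part of the plate visible in the last pictures looks unmoved.

The fork met A's disc at about 44 mm, not the 40 mm I first assumed. I took that as the disc standing proud of the clamp head.

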